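Walk the laboratory balance home on its weighing stone and set the check weight

TASK

Slide the balance back on its stone slab by gentle pushes, now on one, now on the other of the two corners of its case beside the front console, until its rear face is fully home against both rubber buffers of the back rail; do not push on the console or the pan. Then set the steel check weight gently upright in the middle of the pan and let go. Leave the bottle and the jars where they are.

Things in the scene. Friction and masses are not known exactly. Their poses are not given: they have to be found in the camera images.
- station: fixed weighing station: stone slab 420 x 400 x 30 mm (top at z = 30 mm); origin at the centre of its underside, x points away from the robot to the back rail, y left, z up. The aluminium rail, 52 mm high above the slab and 340 mm long, stands along the far edge, near face at x = 189 mm, and carries two rubber-faced screw buffers.
- buffer_line (a point): fixed mark on the rail's near face midway between the buffers, 35 mm above the slab; station axes. The round buffers (24 mm across, at y = +80 and -80 mm) stick out from here towards the robot. Each is screwed out by its own unmeasured length: face at x = -19 to -33 mm from here, the two seldom equal, so home must be felt. The rubber gives 1 mm per 15 N, at most 2 mm.
- balance: loose top-pan balance, 1.5 to 2.0 kg: white case 170 mm deep (x), 220 mm wide (y), from 8 to 50 mm above the slab on four hard plastic feet at x = +-68, y = +-90 mm; origin on the slab under the case's centre, x to its flat rear face (x = +85 mm), y left, z up. Starts 35 to 85 mm short of the buffers, up to 0.12 rad askew. Any push, knock or press over 25 N spoils its weighing cell.
- corner_left (a point): middle of the left pushing place, on the case's front face (x = -85 mm), y = +80 mm, 35 mm above the slab; balance axes. Bare and flat from y = 52 to 108 mm. Pushed here, this corner advances more than the other. Sliding takes 5 to 14 N; with the other side on its buffer this corner also swings outward, and a push that does not follow costs more. At the buffer the force rises sharply.
- corner_right (a point): the same on the right of the console: front face, x = -85 mm, y = -80 mm, 35 mm above the slab; balance axes.
- console: display and keypad console in the middle of the balance's front, part of it (same origin and axes as the balance): x = -147 to -83 mm, y = -50 to +50 mm, top sloping from about 33 mm at its front to 46 mm above the slab at the case. Not to be pushed: more than 2 N presses its keys.
- pan_top (a point): centre of the upper face of the balance's round steel pan, 120 mm across, 64 mm above the slab, at x = +5 mm of the balance; moves with it. On its overload spring it yields 1 mm per 4 N, at most 3.5 mm. Not to be pushed by hand: more than 2 N disturbs it.
- weight: 500 g stainless check weight, loose, standing on the bench left or right of the slab: cylinder 38 mm across and 47 mm high with a necked knob 26 mm across on top, 68 mm high in all; origin at the centre of its underside, z up.
- amber_bottle: bystander: amber glass bottle 60 mm across, 105 mm high, on the bench on the other side of the slab from the weight; origin at the centre of its underside.
- red_jar: bystander: small jar 36 mm across, 58 mm high, on the slab's left side beside the balance; origin at the centre of its underside.
- white_jar: bystander: small jar 36 mm across, 58 mm high, on the slab's right side beside the balance; origin at the centre of its underside.
Things that resemble listed ones, but are neither listed nor needed, are in the scene too. Leave any green or yellow look-alike of the weight alone.

How it is judged:
On the way, in this order (a step that is already met when the one before it is completed fails the run):
1. the balance is home: its rear face is against both buffers (within 2 mm of each) (x of each of buffer_left_c0, buffer_right_c0 in the frame of balance below 0.0915 m and y of buffer_left_c0 in the frame of balance between -0.105 and 0.105 m and y of buffer_right_c0 in the frame of balance between -0.105 and 0.105 m), for 0.2 s.
2. the check weight stands upright in the middle of the pan (horizontal distance between weight and pan_top below 0.02 m and z of weight in the frame of pan_top between -0.003 and 0.003 m and angle between weight's own z axis and vertical below 0.08 rad), for 0.2 s.
At the end, for the whole second after the job is handed in: The balance rests with its rear face within 2 mm of both buffers, and the check weight stands upright on its pan, within 20 mm of the pan's middle, both at rest (all of step 1 and all of step 2 and linear speed of each of balance, weight below 0.01 m/s); the robot touches nothing.
It fails at once if the robot pushes or presses the balance with more than 25 N (contact force between any of the fingers, the arm and balance above 25 N).
It fails at once if the weight is knocked or dropped on the balance with more than 25 N (contact force between weight and balance above 25 N).
It fails at once if the robot pushes on the console or the pan with more than 2 N (contact force between any of the fingers, the arm and console above 2 N or contact force between any of the fingers, the arm and pan_c0 above 2 N).
It fails at once if the balance is tipped more than 0.08 rad (angle between balance's own z axis and vertical above 0.08 rad).
It fails at once if the bottle or a jar is moved more than 10 mm or tipped (distance of any of amber_bottle, red_jar, white_jar from where it was at the start of the episode above 0.01 m or angle between any of amber_bottle, red_jar, white_jar's own z axis and vertical above 0.2 rad).
It also fails if it takes over 72 s, if anything falls off the work surface, if the arm or the gripper's body presses on something with over 40 N, if the wrist force passes 120 N, or if a joint passes its speed limit or range.

ROBOT

A 6-joint arm with a two-finger parallel gripper is mounted at the origin on the work surface. World frame = base frame: x ahead of the robot, y to its left, z up, the work surface at z = 0. Lengths are in m, angles in rad, forces in N, time in s.
With the tool pointing down it reaches from about 0.425 to 1.125 m from the base axis. Payload 14.9 kg.
Tool frame: the origin (TCP) lies between the finger pads; the fingertips stand ahead of it and the grasp point (between the pads) lies 3 mm ahead of it (tcp_to_tips is the z of the fingertips in the tool frame, in m); z points along the fingers, y is the line along which they close (so a half turn about z gives the same grasp; the last joint's range is limited). The gripper opens to 91 mm and grips with 3 to 60 N. Pads are 32 mm wide; open, the fingers measure 118 mm over their backs; the gripper's body (76 mm by 178 mm) begins 60 mm behind the grasp point.
Start: joints at [1.155, 0.379, 1.734, -0, 1.028, -0.033], TCP at [0.261, 0.649, 0.2] pointing down, gripper open.
Joint ranges: [-2.77, 2.77], [-0.74, 2.19], [0, 2.66], [-1.06, 4.2], [0.31, 2.87], [-3.08, 3.08]. Speed limits (rad/s): [1.89, 1.89, 2.39, 3.14, 3.14, 3.14].

INTERFACE

Orientations are given as a 3x3 rotation matrix whose columns are the frame's x, y, z axes.
In Python, from station import * gives the robot as it stands. The module is installed in compiled form; this text tells all that it offers.
- The arm moves only by the tool servo_tool, never from a script. Its argument "series" is text: rows parted by semicolons, each of 7 numbers parted by spaces: the turn, a rotation vector about the tool's x, y, z in rad, then the shift along the tool's x, y, z in cm, then the finger opening in cm, from 0 to 9.12. In form: ax ay az tx ty tz fingers; .... A call has exactly 10 rows; each row shifts and turns the commanded pose from where the row before left it, along the tool's axes as they then stand; what a row does not reach is not made up. A row lasts 1/10 s, in which the tool goes at most 50 mm and 8.59 degrees, less where a joint would pass 70% of its speed; a pose out of reach is approached as far as the arm can. A call is refused whole if a number of a shift passes 5 or a number of a turn 0.15, either way. A call with a gripper value outside its range is refused whole. The fingers move at their own pace and stop on an object; "grip_force" is the grip in N (left out, the last holds). Time passes only in rows, so rows that do not move let the fingers close, or fill a call up. It gives the time, the measured TCP pose, the force, the opening and the grip force at its end, in the units of the state.
- get_obs(): the state, without advancing time (a new reading comes with each control period).
- get_image(name): name is "scene" or "top" or "wrist"; returns a dict with "frame" (384x512x3 uint8, red, green, blue), "range_z" (384x512 float32, m along the optical axis (not along the pixel's ray), 0 where there is no reading), "fx", "fy", "cx", "cy" (pixels), "world_from_camera" (4x4, takes a point from camera to world coordinates); the wrist camera has in their place "mount" (4x4, takes a point from camera to tool coordinates, whose origin is the TCP and whose axes are the flange's). Camera axes: x right, y down, z forward; pixel columns grow to the right and rows downward; lengths in m; the calibration is good to about 2 mm. The wrist camera is an equidistant fisheye: a pixel r from the principal point sees the ray r / f radians off the axis. A picture is of the moment at which its call begins: read the wrist's pose just before it.
- close_job(): hands the job in; it is judged then, once.
Trained networks look in a picture, given as the dict that the camera call returned (one of the last four; its "shot" number tells which), for a name from the list of things; names that differ only in an ending like _2 or _b are one class to them, and where a whole thing is asked for, a point or a joint stands for the part that bears it (a point fixed in the world has none). Each returns a list of dicts, best first, with "score" (0 to 1); they miss things now and then, are a little off and sometimes report something else, mostly with a low value. They report only what shows in the picture. A call takes as long as a camera call. They do not tell look-alikes from the thing itself.
- search_frame(picture, query): "extent" ([left, top, width, height] in pixels, round what is visible of it).
- regions_of(picture, query): "mask" (384x512 bool, what is visible of it) and "extent" ([left, top, width, height] in pixels, round what is visible of it).
- place_of(picture, query): "at" ([column, row] in pixels: a listed point, or the origin of a listed thing).
The state is a dict: "time_s": time; "joint_pos": joint angles; "qd": joint speeds; "joint_efforts": joint torques, N m; "tcp_pos": TCP position; "ee_rot": TCP orientation; "contact_force": force on the tool from outside, world axes, zero at the start; "ft_torque": the same for the moment, N m; "gripper_width": opening from 0.0 (shut) to 1.0 (fully open); "grasp_force": force on a finger pad.
Only numpy, scipy, OpenCV 4.12 (cv2) and the standard library are available. Lean on these libraries where they do the work, as an engineer would, in place of code of your own. Each camera call takes 0.05 s, during which the arm holds its last target. There are 200 camera calls.

## Working session

There is one attempt and no reset: what is moved stays moved. The work goes in short steps, Python scripts to look and compute and a tool call to move; the robot and the scene stay as the last step left them, time stands still between calls to the robot, and variables do not carry over. Pictures are saved under pics/ and viewed, at most 10 in all, crops included, and the job is handed in when it is done.

Besides the shell and the picture viewer there is one more tool, called after "Emit:" as name(argument=value, ...) on one line, values as JSON. servo_tool: Moves the arm, as the interface text tells. Its arguments: {"type":"object","properties":{"series":{"type":"string"},"grip_force":{"type":"number"}},"required":["series"]}

```bash
mkdir -p pics; cat > h.py <<'E'
import numpy as np, cv2
from station import *
def pt(im,u,v,z=None,r=2):
    u0,v0=int(round(u)),int(round(v))
    if z is None:
        p=im["range_z"][max(0,v0-r):v0+r+1,max(0,u0-r):u0+r+1]; p=p[p>0]; z=np.median(p)
    c=np.array([(u-im["cx"])/im["fx"]*z,(v-im["cy"])/im["fy"]*z,z,1])
    return (im["world_from_camera"]@c)[:3]
def cloud(im):
    v,u=np.mgrid[0:384,0:512]; z=im["range_z"]
    c=np.stack([(u-im["cx"])/im["fx"]*z,(v-im["cy"])/im["fy"]*z,z,np.ones_like(z)],-1)
    return (c@im["world_from_camera"].T)[...,:3]
def onz(im,u,v,h):
    d=im["world_from_camera"][:3,:3]@np.array([(u-im["cx"])/im["fx"],(v-im["cy"])/im["fy"],1]); o=im["world_from_camera"][:3,3]
    return o+d*(h-o[2])/d[2]
E
python3 - <<'E'
from h import *
np.set_printoptions(precision=4,suppress=True)
o=get_obs(); print(o["ee_rot"],o["tcp_pos"],o["contact_force"],o["gripper_width"],{k for k in o})
for n in ["scene","top"]:
    im=get_image(n); cv2.imwrite(f"pics/{n}0.png",im["frame"][...,::-1])
    np.savez(f"{n}0.npz",**{k:v for k,v in im.items()})
    print(n,im["world_from_camera"][:3,3],im["fx"])
    for q in ["buffer_line","balance","corner_left","corner_right","pan_top","weight","amber_bottle","red_jar","white_jar","station"]:
        for d in place_of(im,q)[:3]:
            u,v=d["at"]
            try: print(q,round(d["score"],2),np.round(d["at"],1),pt(im,u,v))
            except Exception as e: print(q,d,e)
E
```

```text
[[-0.9276  0.3735 -0.0004]
 [ 0.3735  0.9276 -0.001 ]
 [ 0.     -0.0011 -1.    ]] [0.2613 0.6489 0.1996] [-0.6682 -0.5035 -0.3356] 0.9996617809915108 {'qd', 'gripper_width', 'ft_torque', 'joint_pos', 'time_s', 'joint_efforts', 'grasp_force', 'ee_rot', 'tcp_pos', 'contact_force'}
scene [1.201  0.2405 0.6742] 354.2468115633134
buffer_line 0.56 [205.4 231.8] [ 0.736  -0.0398  0.0743]
buffer_line 0.56 [219.8 156.6] [ 0.4705 -0.1194  0.0793]
balance 0.96 [236.5 191.8] [ 0.5964 -0.0193  0.083 ]
corner_left 0.92 [271.8 170.8] [0.4831 0.0377 0.0797]
corner_right 0.64 [220.9 158.2] [ 0.4762 -0.1136  0.0792]
pan_top 0.81 [231.5 177.3] [ 0.5572 -0.0482  0.0913]
weight 0.86 [387.3 246.2] [0.5838 0.3623 0.0105]
weight 0.71 [422.8 240.9] [0.5478 0.4401 0.0204]
weight 0.67 [394.1 204.2] [0.4909 0.3586 0.065 ]
amber_bottle 0.93 [155.7 153.3] [ 0.4502 -0.3492  0.0215]
amber_bottle 0.16 [162.5 202.9] [ 0.6529 -0.2048  0.0368]
red_jar 0.89 [293.4 228. ] [0.6314 0.1394 0.0435]
white_jar 0.55 [162.6 200.8] [ 0.651  -0.2044  0.0427]
white_jar 0.48 [154.3 151.5] [ 0.4522 -0.3513  0.0292]
white_jar 0.23 [272.1 170.7] [0.4827 0.0384 0.0799]
top [0.3476 0.0355 1.2949] 474.10936573554636
buffer_line 0.88 [269.8 148.7] [ 0.7269 -0.0459  0.0638]
balance 0.6 [276.5 218.8] [ 0.5308 -0.0569  0.0927]
corner_left 0.69 [244.  249.9] [0.4577 0.027  0.0302]
corner_right 0.65 [305.1 251.2] [ 0.4522 -0.1356  0.0304]
pan_top 0.64 [273.1 210.8] [ 0.5517 -0.0487  0.0929]
weight 0.69 [123.  242.6] [0.4809 0.349  0.0317]
weight 0.64 [121. 212.] [0.5612 0.3537 0.046 ]
weight 0.64 [116.  274.9] [0.3955 0.3605 0.0462]
amber_bottle 0.96 [390.3 262.2] [ 0.418  -0.3486  0.0697]
red_jar 0.51 [204.5 189.9] [0.6099 0.1283 0.0875]
white_jar 0.69 [329.2 181.6] [ 0.6346 -0.203   0.0606]
```

```bash
python3 -c "
import cv2,numpy as np
a=cv2.imread('pics/scene0.png');b=cv2.imread('pics/top0.png')
cv2.imwrite('pics/both.png',cv2.resize(np.vstack([a,b]),(800,1200))[:,:] if 0 else cv2.resize(np.hstack([a,b]),(800,300)))"
```

```text
(no output)
```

View pics/top0.png

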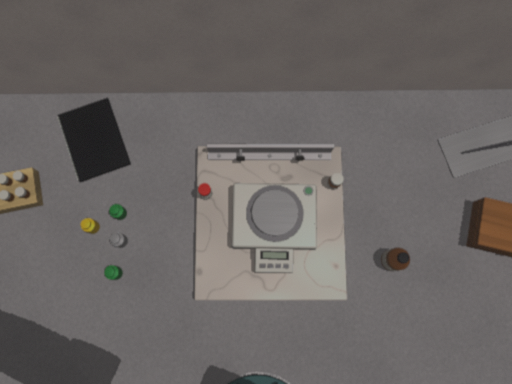

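View pics/scene0.png

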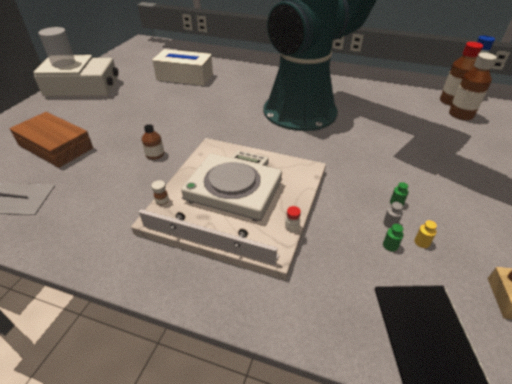

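The top view shows the balance case at about (233–317, 183–249) px and the console below it at (275, 260). The buffers are at (241, 153) and (299, 153). The steel weight is at (117, 240), with green look-alikes at (116, 211) and (112, 272) and a yellow one at (88, 225). The bottle is at (397, 259), the red jar at (204, 190) and the white jar at (337, 181). The scene view agrees with this.

```bash
python3 - <<'E'
from h import *
import station
np.set_printoptions(precision=4,suppress=True)
print([ (n,getattr(station,n)) for n in dir(station) if 'tip' in n.lower()])
I={n:dict(np.load(f"{n}0.npz")) for n in["top","scene"]}
for n,im in I.items():
    P=cloud(im); f=im["frame"].astype(int)
    box=(P[...,0]>.2)&(P[...,0]<.85)&(P[...,1]>-.3)&(P[...,1]<.25)&(im["range_z"]>0)
    for nm,lo,hi in[("slab",.022,.036),("case",.074,.086),("pan",.088,.1)]:
        m=(box&(P[...,2]>lo)&(P[...,2]<hi)).astype(np.uint8)
        m=cv2.morphologyEx(m,cv2.MORPH_OPEN,np.ones((3,3)))
        k,l,s,c=cv2.connectedComponentsWithStats(m)
        j=1+np.argmax(s[1:,4]); q=P[l==j]
        r=cv2.minAreaRect((q[:,:2]*1000).astype(np.float32))
        print(n,nm,s[j,4],np.round(r[0],1),np.round(r[1],1),round(r[2],2),"z",np.median(q[:,2]),"mean",q.mean(0))
    # rail top
    m=box&(P[...,2]>.076)&(P[...,2]<.09)&(P[...,0]>.68); q=P[m]; 
    if len(q): print("rail",cv2.minAreaRect((q[:,:2]*1000).astype(np.float32)))
im=I["top"];P=cloud(im)
for u,v in[(117,240),(116,211),(112,272),(88,225)]: print("w",P[v-6:v+7,u-9:u+10].reshape(-1,3)[P[v-6:v+7,u-9:u+10].reshape(-1,3)[:,2]>.055].mean(0), onz(im,u,v,.05))
a=cv2.resize(im["frame"][135:275,180:350,::-1],None,fx=4.5,fy=4.2,interpolation=cv2.INTER_CUBIC)
cv2.imwrite("pics/crop.png",a)
E
```

```text
[('tcp_to_tips', 0.022)]
top slab 14096 [537.6 -43.2] [400.6 418.4] 89.33 z 0.029988312500655367 mean [ 0.5049 -0.0367  0.03  ]
top case 3561 [544.5 -52.3] [219.6 169.5] 89.03 z 0.0801745041827695 mean [ 0.5386 -0.0516  0.0802]
top pan 1639 [549.1 -52.3] [116.3 115.4] 88.37 z 0.09366188011453236 mean [ 0.5488 -0.0521  0.0936]
rail ((716.3077392578125, -45.557525634765625), (336.8590393066406, 39.541500091552734), 89.20043182373047)
scene slab 8441 [538.  -40.8] [400.7 423.9] 89.26 z 0.02898548336340656 mean [ 0.5718 -0.0084  0.029 ]
scene case 2412 [541.5 -49.7] [220.2 178.4] 88.32 z 0.07919077831191668 mean [ 0.561  -0.0401  0.0792]
scene pan 1097 [551.3 -50.9] [118.9 117. ] 19.42 z 0.09268814345723109 mean [ 0.5542 -0.049   0.0927]
rail ((719.9404907226562, -42.35176086425781), (338.2127990722656, 38.11417007446289), 89.29439544677734)
w [0.4897 0.3628 0.066 ] [0.486  0.3604 0.05  ]
w [0.5661 0.3678 0.0662] [0.5633 0.366  0.05  ]
w [0.4032 0.3698 0.0806] [0.403  0.3702 0.05  ]
w [0.529  0.4411 0.0655] [0.5267 0.4384 0.05  ]
```

View pics/crop.png

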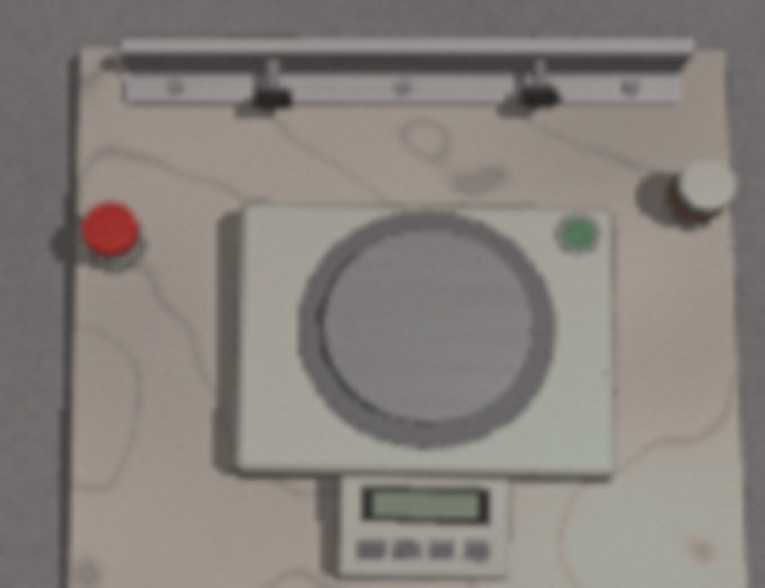

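Emit:
servo_tool(series="0 0 0 -2.77 -3.66 0.3 0;0 0 0 -2.77 -3.66 0.3 0;0 0 0 -2.77 -3.66 0.3 0;0 0 0 -2.77 -3.66 0.3 0;0 0 0 -2.77 -3.66 0.3 0;0 0 0 -2.77 -3.66 0.3 0;0 0 0 -2.77 -3.66 0.3 0;0 0 0 -2.77 -3.66 0.3 0;0 0 0 -2.77 -3.66 0.3 0;0 0 0 -2.77 -3.66 0.3 0", grip_force=20)

```text
time_s: 2.1
tcp_pos: [0.382, 0.2048, 0.1704]
ee_rot: [[-0.928, 0.373, 0.001], [0.373, 0.928, 0.0], [-0.001, 0.001, -1.0]]
contact_force: [1.0, 0.3, -0.3]
gripper_width: 0.155
grasp_force: 0.0
```

Emit:
servo_tool(series="0 0 0 -2.6 -3.54 1.2 0;0 0 0 -2.6 -3.54 1.2 0;0 0 0 -2.6 -3.54 1.2 0;0 0 0 -2.6 -3.54 1.2 0;0 0 -0.0925 0 0 0 0;0 0 -0.0925 0 0 0 0;0 0 -0.0925 0 0 0 0;0 0 -0.0925 0 0 0 0;0 0 0 0 0 2.75 0;0 0 0 0 0 2.75 0")

```text
time_s: 3.1
tcp_pos: [0.4263, 0.0362, 0.0673]
ee_rot: [[-1.0, 0.013, 0.003], [0.013, 1.0, 0.0], [-0.003, 0.0, -1.0]]
contact_force: [0.6, -0.2, -0.9]
gripper_width: 0.006
grasp_force: 0.0
```

Emit:
servo_tool(series="0 0 0 -0.6 0 0 0;0 0 0 -0.5 0 0 0;0 0 0 -0.25 0 0 0;0 0 0 -0.25 0 0 0;0 0 0 -0.25 0 0 0;0 0 0 -0.25 0 0 0;0 0 0 -0.25 0 0 0;0 0 0 -0.25 0 0 0;0 0 0 -0.25 0 0 0;0 0 0 -0.25 0 0 0")

```text
time_s: 4.1
tcp_pos: [0.4565, 0.0358, 0.0672]
ee_rot: [[-1.0, 0.013, -0.0], [0.013, 1.0, 0.0], [0.0, 0.0, -1.0]]
contact_force: [0.2, 0.9, 0.2]
gripper_width: 0.005
grasp_force: 0.0
```

Emit:
servo_tool(series="0 0 0 -0.25 0 0 0;0 0 0 -0.25 0 0 0;0 0 0 -0.25 0 0 0;0 0 0 -0.25 0 0 0;0 0 0 -0.25 0 0 0;0 0 0 -0.25 0 0 0;0 0 0 -0.25 0 0 0;0 0 0 -0.25 0 0 0;0 0 0 -0.25 0 0 0;0 0 0 -0.25 0 0 0")

```text
time_s: 5.1
tcp_pos: [0.4815, 0.0354, 0.0672]
ee_rot: [[-1.0, 0.013, -0.0], [0.013, 1.0, -0.0], [0.0, -0.0, -1.0]]
contact_force: [-0.0, -0.2, 0.2]
gripper_width: 0.005
grasp_force: 0.0
```

```bash
cat > bal.py <<'E'
from h import *
np.set_printoptions(precision=4,suppress=True)
im=get_image("top"); P=cloud(im); np.savez("top_l.npz",**im)
m=((P[...,2]>.074)&(P[...,2]<.086)&(P[...,0]>.4)&(P[...,0]<.705)&(P[...,1]>-.2)&(P[...,1]<.1)&(im["range_z"]>0)).astype(np.uint8)
m=cv2.morphologyEx(m,cv2.MORPH_OPEN,np.ones((3,3)))
k,l,s,c=cv2.connectedComponentsWithStats(m); j=1+np.argmax(s[1:,4]); q=P[l==j]
# rear edge: per-column max x, line fit
X=np.array([(P[...,1][:,u][l[:,u]==j].mean(),P[...,0][:,u][l[:,u]==j].max()) for u in range(512) if (l[:,u]==j).sum()>8])
X=X[4:-4]; a,b=np.polyfit(X[:,0],X[:,1],1)
print("rear edge x at buffers y=+.037,-.123:",a*.037+b,-a*.123+b,"yaw",-a,"y range",q[:,1].min(),q[:,1].max(),"pan",(lambda r:r.mean(0))(P[(P[...,2]>.089)&(P[...,2]<.1)&(abs(P[...,0]-.57)<.1)&(abs(P[...,1]+.05)<.07)]))
o=get_obs(); print(o["contact_force"],o["tcp_pos"],o["time_s"])
E
python3 bal.py
```

```text
rear edge x at buffers y=+.037,-.123: 0.6294672938170198 0.6241180827567959 yaw -0.03343256912639974 y range -0.16239186584436063 0.054576270332318835 pan [ 0.5596 -0.0692  0.0937]
[-0.5245 -0.903   0.6937] [0.4819 0.0355 0.0673] 5.15
```

```bash
python3 - <<'E'
from h import *
np.set_printoptions(precision=4,suppress=True)
im=dict(np.load("top_l.npz"));P=cloud(im)
s=get_image("scene")
a=cv2.resize(im["frame"][135:300,180:350],(510,495)); b=cv2.resize(s["frame"][80:290,120:340],(480,458))
c=np.zeros((495,800,3),np.uint8); a=cv2.resize(a,(400,388)); b=cv2.resize(b,(400,382)); c[:388,:400]=a; c[:382,400:]=b
cv2.imwrite("pics/p1.png",c[:390,:,::-1])
E
```

```text
(no output)
```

View pics/p1.png

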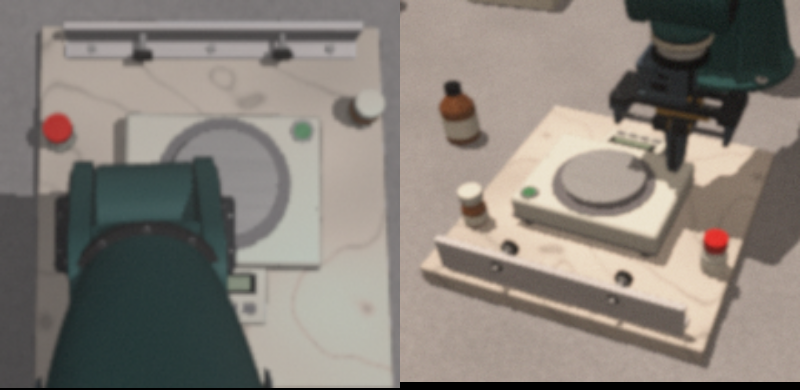

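The picture shows the gripper over the front-left corner, with the balance still where it started. I'll check the finger's actual position from depth.

```bash
python3 - <<'E'
from h import *
np.set_printoptions(precision=4,suppress=True)
s0=dict(np.load("scene0.npz")); s=get_image("scene"); t=dict(np.load("top_l.npz")); t0=dict(np.load("top0.npz"))
def pr(im,p):
    c=np.linalg.inv(im["world_from_camera"])@np.r_[p,1]; return c[:2]/c[2]*[im["fx"],im["fy"]]+[im["cx"],im["cy"]]
for p in [(.461,.035,.08),(.4815,.035,.045),(.4815,.035,.08),(.461,.058,.08),(.6295,.058,.08)]: print(p,pr(s,p))
P=cloud(s);P0=cloud(s0)
for v in range(140,186,4): print(v,P[v,271],P0[v,271], P[v,277])
A=cloud(t);A0=cloud(t0)
for v in range(236,266,3): print(v,A[v,300],A0[v,300],t["frame"][v,300],t0["frame"][v,300])
E
```

```text
(0.461, 0.035, 0.08) [273.2914 165.7046]
(0.4815, 0.035, 0.045) [270.6306 180.11  ]
(0.4815, 0.035, 0.08) [271.0414 170.1329]
(0.461, 0.058, 0.08) [281.4001 167.4441]
(0.6295, 0.058, 0.08) [261.6653 208.728 ]
140 [0.5063 0.0389 0.1924] [ 0.2252 -0.0427 -0.0025] [0.5096 0.0547 0.1981]
144 [0.5067 0.0394 0.1812] [ 0.2508 -0.0348 -0.0004] [0.5053 0.0541 0.1837]
148 [0.5199 0.0436 0.1791] [ 0.2724 -0.028  -0.0007] [0.519  0.0583 0.182 ]
152 [0.5178 0.0434 0.1659] [ 0.3331 -0.0099  0.0285] [0.5188 0.0588 0.1703]
156 [0.493  0.0366 0.1351] [ 0.3532 -0.0036  0.0286] [0.4846 0.0502 0.1326]
160 [0.5    0.0391 0.1279] [0.3741 0.0029 0.0298] [0.4747 0.0482 0.1123]
164 [0.4971 0.0387 0.1129] [0.3902 0.008  0.0277] [0.4697 0.0475 0.0953]
168 [0.4966 0.039  0.0995] [0.4706 0.0315 0.0783] [0.4036 0.0307 0.0284]
172 [0.4979 0.0398 0.0873] [0.4866 0.0366 0.0779] [0.4817 0.0518 0.0783]
176 [0.5032 0.0418 0.0783] [0.5032 0.0418 0.0783] [0.4966 0.0564 0.0772]
180 [0.5182 0.0465 0.0778] [0.5193 0.0468 0.0787] [0.5079 0.0599 0.0734]
184 [0.537  0.0523 0.0809] [0.5344 0.0515 0.0786] [0.5075 0.0605 0.0593]
236 [ 0.4873 -0.1173  0.0798] [ 0.4876 -0.1176  0.0773] [186 190 180] [161 165 156]
239 [ 0.4798 -0.1172  0.078 ] [ 0.4799 -0.1174  0.0763] [186 191 181] [163 165 157]
242 [ 0.4718 -0.1166  0.0806] [ 0.4718 -0.1166  0.0806] [186 190 180] [163 167 159]
245 [ 0.4642 -0.1166  0.0785] [ 0.4643 -0.1167  0.0775] [186 189 181] [163 166 157]
248 [ 0.4578 -0.1181  0.0645] [ 0.4573 -0.1174  0.0702] [114 111 106] [100  98  93]
251 [ 0.4533 -0.1227  0.0254] [ 0.4527 -0.1218  0.0323] [184 177 167] [161 155 146]
254 [ 0.4449 -0.1217  0.0311] [ 0.4449 -0.1218  0.0306] [185 180 169] [164 159 150]
257 [ 0.4368 -0.1211  0.0334] [ 0.4368 -0.1212  0.033 ] [187 182 172] [164 160 150]
260 [ 0.4291 -0.1212  0.0305] [ 0.4292 -0.1214  0.0289] [185 182 172] [163 160 151]
263 [ 0.4214 -0.1215  0.0263] [ 0.4212 -0.1209  0.0305] [186 182 172] [164 161 152]
```

Emit:
servo_tool(series="0 0 0 0 0 -1 0;0 0 0 0 0 -2 0;0 0 0 0 0 -3 0;0 0 0 0 0 -3 0;0 0 0 0 0 0 0;0 0 0 0 0 0 0;0 0 0 0 0 0 0;0 0 0 0 0 0 0;0 0 0 0 0 0 0;0 0 0 0 0 0 0")

```text
time_s: 6.25
tcp_pos: [0.481, 0.0354, 0.1567]
ee_rot: [[-1.0, 0.013, -0.001], [0.013, 1.0, -0.0], [0.001, -0.0, -1.0]]
contact_force: [-0.2, -0.5, 1.0]
gripper_width: 0.003
grasp_force: 0.0
```

```bash
python3 - <<'E'
from h import *
np.set_printoptions(precision=4,suppress=True)
o=get_obs(); print(o["tcp_pos"],o["gripper_width"],o["contact_force"])
s=get_image("scene"); P=cloud(s); np.savez("s2.npz",**s)
m=(abs(P[...,0]-o["tcp_pos"][0])<.03)&(abs(P[...,1]-o["tcp_pos"][1])<.05)&(P[...,2]>.095)&(s["range_z"]>0)
for z in np.arange(.1,.26,.01):
    q=P[m&(abs(P[...,2]-z)<.005)]
    if len(q): print(round(z,3),len(q),q.min(0)[:2],q.max(0)[:2])
print(P[m][:,2].min())
cv2.imwrite("pics/p2.png",cv2.resize(s["frame"][60:220,190:370,::-1],(720,576)))
E
```

```text
[0.481  0.0354 0.1567] 0.0034869890113840498 [-0.1657 -0.4537  0.9872]
0.17 12 [0.4957 0.0292] [0.4988 0.0447]
0.18 31 [0.4684 0.0292] [0.5005 0.0469]
0.19 42 [0.464  0.0259] [0.5009 0.0478]
0.2 41 [0.4685 0.0256] [0.5014 0.0483]
0.21 46 [0.4646 0.0256] [0.4998 0.0491]
0.22 51 [0.4693 0.025 ] [0.5006 0.0498]
0.23 44 [0.4722 0.022 ] [0.5003 0.0504]
0.24 26 [0.4643 0.0224] [0.5011 0.0614]
0.25 12 [0.4661 0.0308] [0.5082 0.062 ]
0.1699138819300845
```

View pics/p2.png

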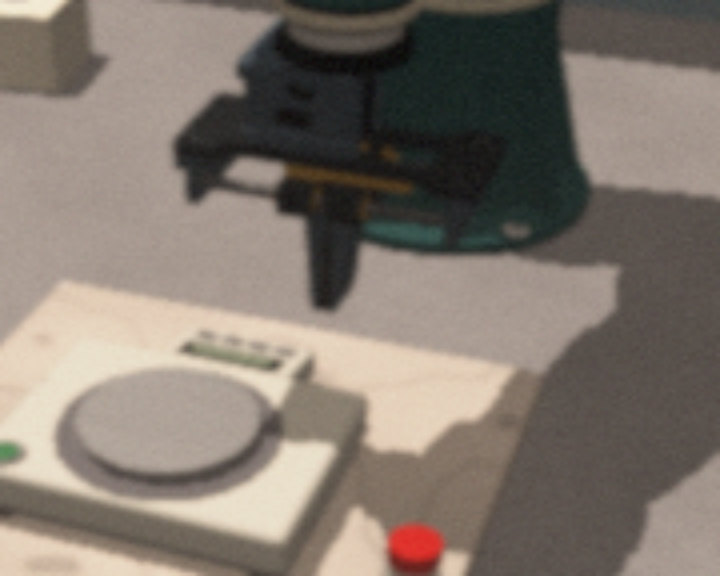

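The fingertips actually sit about 36 mm higher than the reported TCP implies. Depth puts the tips at z = 0.170 with the TCP reported at 0.157. The first approach therefore skimmed over the case top. I'll back off and go lower by that offset.

Emit:
servo_tool(series="0 0 0 2.65 0 0 0;0 0 0 2.65 0 0 0;0 0 0 0 0 3 0;0 0 0 0 0 3 0;0 0 0 0 0 3 0;0 0 0 0 0 1.2 0;0 0 0 0 0 1 0;0 0 0 0 0 0.9 0;0 0 0 0 0 0 0;0 0 0 -0.5 0 0 0")

```text
time_s: 7.3
tcp_pos: [0.4334, 0.0361, 0.0367]
ee_rot: [[-1.0, 0.013, 0.0], [0.013, 1.0, -0.0], [-0.0, -0.0, -1.0]]
contact_force: [0.1, 0.3, 0.6]
gripper_width: 0.005
grasp_force: 0.0
```

Emit:
servo_tool(series="0 0 0 -0.4 0 0 0;0 0 0 -0.3 0 0 0;0 0 0 -0.25 0 0 0;0 0 0 -0.25 0 0 0;0 0 0 -0.25 0 0 0;0 0 0 -0.25 0 0 0;0 0 0 -0.25 0 0 0;0 0 0 -0.25 0 0 0;0 0 0 -0.25 0 0 0;0 0 0 -0.25 0 0 0")

```text
time_s: 8.3
tcp_pos: [0.4587, 0.0358, 0.0358]
ee_rot: [[-1.0, 0.013, -0.003], [0.013, 1.0, 0.0], [0.003, 0.0, -1.0]]
contact_force: [-7.8, 2.9, 4.3]
gripper_width: 0.008
grasp_force: 4.0
```

Emit:
servo_tool(series="0 0 0 -0.25 0 0 0;0 0 0 -0.25 0 0 0;0 0 0 -0.25 0 0 0;0 0 0 -0.25 0 0 0;0 0 0 -0.25 0 0 0;0 0 0 -0.25 0 0 0;0 0 0 1.5 0 0 0;0 0 0 1.5 0 -4.7 0;0 0 0 0 -4.2 0 0;0 0 0 0 -4.2 0 0")

```text
time_s: 9.3
tcp_pos: [0.444, -0.0484, 0.0846]
ee_rot: [[-1.0, 0.01, 0.003], [0.01, 1.0, -0.001], [-0.003, -0.001, -1.0]]
contact_force: [-0.2, -0.0, -0.5]
gripper_width: 0.005
grasp_force: 0.0
```

Emit:
servo_tool(series="0 0 0 0 -4.2 0 0;0 0 0 0 -4.2 0 0;0 0 0 0 0 0 0;0 0 0 0 0 2.6 0;0 0 0 0 0 1.9 0;0 0 0 -0.25 0 0 0;0 0 0 -0.25 0 0 0;0 0 0 -0.25 0 0 0;0 0 0 -0.25 0 0 0;0 0 0 -0.25 0 0 0")

```text
time_s: 10.3
tcp_pos: [0.4551, -0.132, 0.0387]
ee_rot: [[-1.0, 0.012, -0.001], [0.012, 1.0, 0.0], [0.001, 0.0, -1.0]]
contact_force: [-7.9, -1.8, 4.4]
gripper_width: 0.008
grasp_force: 3.7
```

```bash
python3 bal.py
```

```text
rear edge x at buffers y=+.037,-.123: 0.6582821311669073 0.6417000438313021 yaw -0.10363804584753218 y range -0.1755769530622252 0.05519352435328912 pan [ 0.5716 -0.0599  0.0938]
[-5.5622 -0.7891  3.6967] [ 0.4555 -0.1321  0.0387] 10.35
```

Emit:
servo_tool(series="0 0 0 -0.3 0 0 0;0 0 0 -0.3 0 0 0;0 0 0 -0.3 0 0 0;0 0 0 -0.3 0 0 0;0 0 0 -0.3 0 0 0;0 0 0 -0.3 0 0 0;0 0 0 -0.3 0 0 0;0 0 0 -0.3 0 0 0;0 0 0 -0.3 0 0 0;0 0 0 -0.25 0 0 0")

```text
time_s: 11.35
tcp_pos: [0.4845, -0.1325, 0.0385]
ee_rot: [[-1.0, 0.013, -0.001], [0.013, 1.0, 0.0], [0.001, 0.0, -1.0]]
contact_force: [-7.2, -2.4, 2.5]
gripper_width: 0.008
grasp_force: 3.4
```

```bash
python3 bal.py
```

```text
rear edge x at buffers y=+.037,-.123: 0.6731379300063616 0.6661182148791084 yaw -0.043873219545332624 y range -0.16174305342000084 0.05765956601927674 pan [ 0.5928 -0.0516  0.0938]
[-3.3361 -1.7232 -1.7601] [ 0.485  -0.1325  0.0386] 11.4
```

Emit:
servo_tool(series="0 0 0 -0.25 0 0 0;0 0 0 -0.25 0 0 0;0 0 0 -0.25 0 0 0;0 0 0 -0.25 0 0 0;0 0 0 -0.25 0 0 0;0 0 0 1 0 0 0;0 0 0 1.2 0 -4.6 0;0 0 0 0 4.2 0 0;0 0 0 0 4.2 0 0;0 0 0 0 4.2 0 0")

```text
time_s: 12.4
tcp_pos: [0.4771, -0.0054, 0.0851]
ee_rot: [[-1.0, 0.014, 0.002], [0.014, 1.0, -0.0], [-0.002, -0.0, -1.0]]
contact_force: [1.2, -0.7, -0.2]
gripper_width: 0.007
grasp_force: 0.0
```

Emit:
servo_tool(series="0 0 0 0 4.2 0 0;0 0 0 0 0 0 0;0 0 0 0 0 2.7 0;0 0 0 0 0 2 0;0 0 0 -0.5 0 0 0;0 0 0 -0.25 0 0 0;0 0 0 -0.25 0 0 0;0 0 0 -0.25 0 0 0;0 0 0 -0.25 0 0 0;0 0 0 -0.25 0 0 0")

```text
time_s: 13.4
tcp_pos: [0.495, 0.0352, 0.0375]
ee_rot: [[-1.0, 0.013, -0.001], [0.013, 1.0, -0.0], [0.001, -0.0, -1.0]]
contact_force: [-7.4, 0.9, 5.0]
gripper_width: 0.006
grasp_force: 3.8
```

```bash
python3 bal.py; python3 - <<'E'
from h import *
im=dict(np.load("top_l.npz"));P=cloud(im)
for n in (241,299):
  for v in range(150,168): print(n,v,im["frame"][v,n-3:n+5].mean((0,1)).round(),P[v,n].round(4))
E
```

```text
rear edge x at buffers y=+.037,-.123: 0.6832491734611055 0.6802812075751727 yaw -0.018549786787079157 y range -0.15844208947490093 -0.028038617327591414 pan [ 0.6085 -0.0523  0.0938]
[-3.5873  0.0987  1.2003] [0.4951 0.0353 0.0374] 13.45
241 150 94.0 [0.721  0.032  0.0741]
241 151 99.0 [0.72   0.032  0.0681]
241 152 115.0 [0.7169 0.032  0.0691]
241 153 135.0 [0.7143 0.0321 0.0687]
241 154 142.0 [0.7123 0.0321 0.0658]
241 155 130.0 [0.7085 0.0321 0.0693]
241 156 101.0 [0.7037 0.0322 0.0761]
241 157 74.0 [0.7015 0.0322 0.0742]
241 158 64.0 [0.6983 0.0322 0.0759]
241 159 59.0 [0.6958 0.0323 0.0749]
241 160 82.0 [0.6966 0.0323 0.0624]
241 161 122.0 [0.7027 0.0322 0.0305]
241 162 143.0 [0.6997 0.0323 0.031 ]
241 163 153.0 [0.6976 0.0323 0.0282]
241 164 148.0 [0.6939 0.0323 0.0316]
241 165 155.0 [0.6786 0.0325 0.0771]
241 166 171.0 [0.6761 0.0325 0.0763]
241 167 179.0 [0.6735 0.0325 0.0758]
299 150 89.0 [ 0.7203 -0.1239  0.0709]
299 151 93.0 [ 0.7178 -0.1239  0.0699]
299 152 109.0 [ 0.7149 -0.1238  0.0701]
299 153 129.0 [ 0.7136 -0.1243  0.0652]
299 154 131.0 [ 0.7071 -0.1226  0.0776]
299 155 107.0 [ 0.7052 -0.1229  0.0747]
299 156 74.0 [ 0.7042 -0.1236  0.0688]
299 157 54.0 [ 0.6998 -0.1228  0.0743]
299 158 48.0 [ 0.6966 -0.1225  0.0756]
299 159 55.0 [ 0.697  -0.1238  0.0646]
299 160 90.0 [ 0.6967 -0.1249  0.0558]
299 161 125.0 [ 0.7009 -0.128   0.0308]
299 162 144.0 [ 0.6977 -0.1277  0.0321]
299 163 154.0 [ 0.6824 -0.1218  0.0773]
299 164 165.0 [ 0.6784 -0.1211  0.0819]
299 165 167.0 [ 0.6764 -0.1214  0.0789]
299 166 161.0 [ 0.6731 -0.121   0.0813]
299 167 156.0 [ 0.6708 -0.1211  0.0797]
```

Emit:
servo_tool(series="0 0 0 -0.12 0 0 0;0 0 0 -0.12 0 0 0;0 0 0 -0.12 0 0 0;0 0 0 -0.12 0 0 0;0 0 0 -0.12 0 0 0;0 0 0 -0.12 0 0 0;0 0 0 -0.1 0 0 0;0 0 0 -0.1 0 0 0;0 0 0 -0.05 0 0 0;0 0 0 0 0 0 0")

```text
time_s: 14.45
tcp_pos: [0.5038, 0.0353, 0.0369]
ee_rot: [[-1.0, 0.013, -0.002], [0.013, 1.0, 0.0], [0.002, 0.0, -1.0]]
contact_force: [-6.4, 2.0, 1.6]
gripper_width: 0.007
grasp_force: 3.3
```

Emit:
servo_tool(series="0 0 0 1.2 0 0 0;0 0 0 1.2 0 -4.6 0;0 0 0 0 -4.2 0 0;0 0 0 0 -4.2 0 0;0 0 0 0 -4.2 0 0;0 0 0 0 -4.2 0 0;0 0 0 0 0 0 0;0 0 0 0 0 2.6 0;0 0 0 0 0 2 0;0 0 0 -0.5 0 0 0")

```text
time_s: 15.45
tcp_pos: [0.4816, -0.1316, 0.0353]
ee_rot: [[-1.0, 0.013, -0.004], [0.013, 1.0, 0.001], [0.004, 0.001, -1.0]]
contact_force: [0.1, 0.6, -0.3]
gripper_width: 0.006
grasp_force: 0.0
```

Emit:
servo_tool(series="0 0 0 -0.3 0 0 0;0 0 0 -0.3 0 0 0;0 0 0 -0.3 0 0 0;0 0 0 -0.25 0 0 0;0 0 0 -0.2 0 0 0;0 0 0 -0.2 0 0 0;0 0 0 -0.15 0 0 0;0 0 0 -0.15 0 0 0;0 0 0 0 0 0 0;0 0 0 0 0 0 0")

```text
time_s: 16.45
tcp_pos: [0.5015, -0.1327, 0.037]
ee_rot: [[-1.0, 0.013, -0.002], [0.013, 1.0, 0.0], [0.002, 0.0, -1.0]]
contact_force: [-5.6, -0.2, 1.7]
gripper_width: 0.008
grasp_force: 2.7
```

```bash
python3 bal.py
```

```text
rear edge x at buffers y=+.037,-.123: 0.7003807386235714 0.57819702695982 yaw -0.7636481978984463 y range -0.04893635388452926 0.057324195463549506 pan [ 0.6089 -0.0509  0.0936]
[-5.4291 -0.148   1.9497] [ 0.5015 -0.1327  0.037 ] 16.5
```

Emit:
servo_tool(series="0 0 0 -0.08 0 0 0;0 0 0 -0.08 0 0 0;0 0 0 -0.08 0 0 0;0 0 0 -0.08 0 0 0;0 0 0 -0.06 0 0 0;0 0 0 -0.05 0 0 0;0 0 0 -0.04 0 0 0;0 0 0 -0.04 0 0 0;0 0 0 0 0 0 0;0 0 0 0 0 0 0")

```text
time_s: 17.5
tcp_pos: [0.5063, -0.1328, 0.0369]
ee_rot: [[-1.0, 0.013, -0.002], [0.013, 1.0, 0.0], [0.002, 0.0, -1.0]]
contact_force: [-7.1, -1.6, 3.1]
gripper_width: 0.007
grasp_force: 3.5
```

Emit:
servo_tool(series="0 0 0 -0.05 0 0 0;0 0 0 -0.05 0 0 0;0 0 0 -0.05 0 0 0;0 0 0 -0.04 0 0 0;0 0 0 -0.03 0 0 0;0 0 0 -0.03 0 0 0;0 0 0 0 0 0 0;0 0 0 0 0 0 0;0 0 0 0 0 0 0;0 0 0 0 0 0 0")

```text
time_s: 18.5
tcp_pos: [0.5088, -0.1329, 0.0369]
ee_rot: [[-1.0, 0.013, -0.002], [0.013, 1.0, 0.0], [0.002, 0.0, -1.0]]
contact_force: [-7.1, -1.4, 3.6]
gripper_width: 0.006
grasp_force: 3.6
```

Emit:
servo_tool(series="0 0 0 -0.05 0 0 0;0 0 0 -0.05 0 0 0;0 0 0 -0.05 0 0 0;0 0 0 -0.04 0 0 0;0 0 0 -0.03 0 0 0;0 0 0 -0.03 0 0 0;0 0 0 0 0 0 0;0 0 0 0 0 0 0;0 0 0 0 0 0 0;0 0 0 0 0 0 0")

```text
time_s: 19.5
tcp_pos: [0.5097, -0.1327, 0.0366]
ee_rot: [[-1.0, 0.012, -0.005], [0.012, 1.0, 0.001], [0.005, 0.001, -1.0]]
contact_force: [-16.3, -3.4, 9.1]
gripper_width: 0.003
grasp_force: 8.3
```

Emit:
servo_tool(series="0 0 0 1 0 0 0;0 0 0 1.2 0 -4.7 0;0 0 0 0 4.2 0 0;0 0 0 0 4.2 0 0;0 0 0 0 4.2 0 0;0 0 0 0 4.2 0 0;0 0 0 0 0 0 0;0 0 0 0 0 2.7 0;0 0 0 0 0 2 0;0 0 0 -0.5 0 0 0")

```text
time_s: 20.5
tcp_pos: [0.4957, 0.0349, 0.0353]
ee_rot: [[-1.0, 0.013, -0.004], [0.013, 1.0, -0.0], [0.004, -0.0, -1.0]]
contact_force: [-0.2, -0.7, 0.3]
gripper_width: 0.008
grasp_force: 0.0
```

```bash
python3 bal.py; python3 - <<'E'
from h import *
im=dict(np.load("top_l.npz"));P=cloud(im)
for n in (299,):
  for v in range(156,166): print(n,v,im["frame"][v,n-3:n+5].mean((0,1)).round(),P[v,n].round(4))
E
```

```text
rear edge x at buffers y=+.037,-.123: 0.694689799918805 0.6907715495312554 yaw -0.024489064922184844 y range -0.15914525184621583 -0.04167227502939998 pan [ 0.6182 -0.0509  0.0938]
[ 0.1269 -0.212   0.6884] [0.4979 0.0349 0.0368] 20.55
299 156 68.0 [ 0.7012 -0.1223  0.0789]
299 157 53.0 [ 0.6999 -0.1228  0.0739]
299 158 82.0 [ 0.6982 -0.1232  0.0703]
299 159 137.0 [ 0.6923 -0.1217  0.0812]
299 160 164.0 [ 0.6904 -0.122   0.078 ]
299 161 164.0 [ 0.6877 -0.1219  0.0778]
299 162 156.0 [ 0.6832 -0.121   0.0844]
299 163 152.0 [ 0.6816 -0.1214  0.0803]
299 164 149.0 [ 0.6785 -0.1211  0.0815]
299 165 150.0 [ 0.6759 -0.1211  0.0811]
```

Emit:
servo_tool(series="0 0 0 -0.2 0 0 0;0 0 0 -0.2 0 0 0;0 0 0 -0.2 0 0 0;0 0 0 -0.1 0 0 0;0 0 0 -0.1 0 0 0;0 0 0 -0.08 0 0 0;0 0 0 -0.08 0 0 0;0 0 0 -0.06 0 0 0;0 0 0 0 0 0 0;0 0 0 0 0 0 0")

```text
time_s: 21.55
tcp_pos: [0.5078, 0.0351, 0.0372]
ee_rot: [[-1.0, 0.013, -0.0], [0.013, 1.0, -0.0], [0.0, -0.0, -1.0]]
contact_force: [-1.2, 0.3, 0.7]
gripper_width: 0.004
grasp_force: 0.1
```

Emit:
servo_tool(series="0 0 0 -0.05 0 0 0;0 0 0 -0.05 0 0 0;0 0 0 -0.05 0 0 0;0 0 0 -0.05 0 0 0;0 0 0 -0.04 0 0 0;0 0 0 0 0 0 0;0 0 0 0 0 0 0;0 0 0 0 0 0 0;0 0 0 0 0 0 0;0 0 0 0 0 0 0")

```text
time_s: 22.55
tcp_pos: [0.5085, 0.0352, 0.0368]
ee_rot: [[-1.0, 0.013, -0.003], [0.013, 1.0, 0.0], [0.003, 0.0, -1.0]]
contact_force: [-9.4, 3.2, 5.2]
gripper_width: 0.002
grasp_force: 4.5
```

Emit:
servo_tool(series="0 0 0 -0.03 0 0 0;0 0 0 -0.03 0 0 0;0 0 0 -0.03 0 0 0;0 0 0 -0.03 0 0 0;0 0 0 0 0 0 0;0 0 0 0 0 0 0;0 0 0 0 0 0 0;0 0 0 0 0 0 0;0 0 0 0 0 0 0;0 0 0 0 0 0 0")

```text
time_s: 23.55
tcp_pos: [0.5095, 0.0354, 0.0367]
ee_rot: [[-1.0, 0.013, -0.004], [0.013, 1.0, 0.0], [0.004, 0.0, -1.0]]
contact_force: [-8.9, 4.1, 3.6]
gripper_width: 0.006
grasp_force: 4.5
```

Emit:
servo_tool(series="0 0 0 -0.04 0 0 0;0 0 0 -0.04 0 0 0;0 0 0 -0.04 0 0 0;0 0 0 -0.03 0 0 0;0 0 0 -0.03 0 0 0;0 0 0 -0.02 0 0 0;0 0 0 0 0 0 0;0 0 0 0 0 0 0;0 0 0 0 0 0 0;0 0 0 0 0 0 0")

```text
time_s: 24.55
tcp_pos: [0.5101, 0.0353, 0.0364]
ee_rot: [[-1.0, 0.013, -0.006], [0.013, 1.0, 0.0], [0.006, 0.0, -1.0]]
contact_force: [-16.3, 4.4, 10.2]
gripper_width: 0.01
grasp_force: 8.3
```

Emit:
servo_tool(series="0 0 0 1 0 0 0;0 0 0 1 0 -4.7 0;0 0 0 0 -4.2 0 0;0 0 0 0 -4.2 0 0;0 0 0 0 -4.2 0 0;0 0 0 0 -4.2 0 0;0 0 0 0 0 0 0;0 0 0 0 0 2.7 0;0 0 0 0 0 2 0;0 0 0 -0.6 0 0 0")

```text
time_s: 25.55
tcp_pos: [0.4953, -0.1319, 0.0352]
ee_rot: [[-1.0, 0.013, -0.004], [0.013, 1.0, 0.001], [0.004, 0.001, -1.0]]
contact_force: [0.2, -0.5, 0.9]
gripper_width: 0.007
grasp_force: 0.0
```

Emit:
servo_tool(series="0 0 0 -0.3 0 0 0;0 0 0 -0.2 0 0 0;0 0 0 -0.1 0 0 0;0 0 0 -0.06 0 0 0;0 0 0 -0.06 0 0 0;0 0 0 -0.04 0 0 0;0 0 0 0 0 0 0;0 0 0 0 0 0 0;0 0 0 0 0 0 0;0 0 0 0 0 0 0")

```text
time_s: 26.55
tcp_pos: [0.5048, -0.1329, 0.0372]
ee_rot: [[-1.0, 0.013, -0.0], [0.013, 1.0, 0.0], [0.0, 0.0, -1.0]]
contact_force: [0.9, 0.3, 0.1]
gripper_width: 0.005
grasp_force: 0.0
```

Emit:
servo_tool(series="0 0 0 -0.08 0 0 0;0 0 0 -0.08 0 0 0;0 0 0 -0.06 0 0 0;0 0 0 -0.06 0 0 0;0 0 0 -0.05 0 0 0;0 0 0 -0.05 0 0 0;0 0 0 -0.05 0 0 0;0 0 0 -0.05 0 0 0;0 0 0 0 0 0 0;0 0 0 0 0 0 0")

```text
time_s: 27.55
tcp_pos: [0.5096, -0.1329, 0.0372]
ee_rot: [[-1.0, 0.013, -0.0], [0.013, 1.0, 0.0], [0.0, 0.0, -1.0]]
contact_force: [-0.0, 0.0, -0.0]
gripper_width: 0.008
grasp_force: 0.1
```

Emit:
servo_tool(series="0 0 0 -0.04 0 0 0;0 0 0 -0.04 0 0 0;0 0 0 -0.03 0 0 0;0 0 0 -0.03 0 0 0;0 0 0 -0.03 0 0 0;0 0 0 -0.03 0 0 0;0 0 0 -0.03 0 0 0;0 0 0 0 0 0 0;0 0 0 0 0 0 0;0 0 0 0 0 0 0")

```text
time_s: 28.55
tcp_pos: [0.5096, -0.1326, 0.0367]
ee_rot: [[-1.0, 0.012, -0.005], [0.012, 1.0, 0.001], [0.005, 0.001, -1.0]]
contact_force: [-13.5, -2.7, 7.5]
gripper_width: 0.003
grasp_force: 6.9
```

Emit:
servo_tool(series="0 0 0 1 0 0 0;0 0 0 1 0 -3 0;0 0 0 0 0 -4.5 0;0 0 0 0 0 -4.5 0;0 0 0 0 4.8 0 6;0 0 0 0 4.8 0 6;0 0 0 0 4.8 0 6;0 0 0 0 4.8 0 6;0 0 0 0 4.8 0 6;0 0 0 0 4.8 0 6")

```text
time_s: 29.55
tcp_pos: [0.4953, 0.1573, 0.1575]
ee_rot: [[-1.0, 0.013, 0.001], [0.013, 1.0, 0.0], [-0.001, 0.0, -1.0]]
contact_force: [1.0, -0.2, 0.7]
gripper_width: 0.503
grasp_force: 0.0
```

Emit:
servo_tool(series="0 0 0 0 4.8 0 6;0 0 0 0 4.8 0 6;0 0 0 0 4.8 0 6;0 0 0 0 4.8 0 6;0 0 0 0 1.5 0 6;0 0 0 0 0 1 6;0 0 0 0 0 1 6;0 0 0 0 0 1 6;0 0 0 0 0 0 6;0 0 0 0 0 0 6")

```text
time_s: 30.55
tcp_pos: [0.4983, 0.3613, 0.1269]
ee_rot: [[-1.0, 0.014, -0.001], [0.014, 1.0, -0.0], [0.001, -0.0, -1.0]]
contact_force: [-0.5, 0.1, 0.1]
gripper_width: 0.659
grasp_force: 0.0
```

```bash
python3 bal.py; python3 - <<'E'
from h import *
np.set_printoptions(precision=4,suppress=True)
t=dict(np.load("top_l.npz"));P=cloud(t)
for n in (241,299):
  for v in range(156,162): print(n,v,t["frame"][v,n-3:n+5].mean((0,1)).round(),P[v,n].round(4))
# pan circle
m=(P[...,2]>.089)&(P[...,2]<.1)&(abs(P[...,0]-.62)<.09)&(abs(P[...,1]+.05)<.09)
c,r=cv2.minEnclosingCircle((P[m][:,:2]*1000).astype(np.float32)); print("pan",c,r,P[m].mean(0))
s=get_image("scene"); S=cloud(s); o=get_obs(); T=o["tcp_pos"]
q=S[(abs(S[...,0]-T[0])<.04)&(abs(S[...,1]-T[1])<.06)&(S[...,2]>.085)&(S[...,2]<.25)&(s["range_z"]>0)]; print("tips z",np.sort(q[:,2])[:5],T,q[q[:,2]<.16].min(0),q[q[:,2]<.16].max(0))
q=S[(abs(S[...,0]-.49)<.03)&(abs(S[...,1]-.363)<.03)&(S[...,2]>.045)&(S[...,2]<.075)&(s["range_z"]>0)]; print("w scene",q.min(0),q.max(0))
w=get_image("wrist"); print(w["mount"],w["fx"],w["cx"],w["cy"]); np.savez("w.npz",**w)
c=np.hstack([w["frame"],s["frame"]])[...,::-1]; cv2.imwrite("pics/p3.png",cv2.resize(c,(800,300)))
for d in place_of(w,"weight")[:4]: print(d)
E
```

```text
rear edge x at buffers y=+.037,-.123: 0.6950399893033302 0.6919252621484944 yaw -0.019467044717724473 y range -0.15875649351776563 0.06006249204228406 pan [ 0.6149 -0.049   0.0938]
[ 0.3751 -0.3056 -0.5103] [0.4985 0.3617 0.1273] 30.6
241 156 89.0 [0.7027 0.0322 0.0798]
241 157 65.0 [0.7021 0.0322 0.0723]
241 158 77.0 [0.6987 0.0322 0.0745]
241 159 119.0 [0.6938 0.0323 0.082 ]
241 160 149.0 [0.692  0.0323 0.0786]
241 161 160.0 [0.6887 0.0323 0.0806]
299 156 62.0 [ 0.7004 -0.1219  0.0816]
299 157 49.0 [ 0.6998 -0.1227  0.0744]
299 158 76.0 [ 0.6961 -0.1222  0.0775]
299 159 126.0 [ 0.6933 -0.1221  0.0776]
299 160 152.0 [ 0.6904 -0.122   0.0781]
299 161 155.0 [ 0.6873 -0.1217  0.0793]
pan (630.8760986328125, -65.39581298828125) 81.24220275878906 [ 0.6161 -0.0491  0.0938]
tips z [0.1396 0.1402 0.1403 0.1418 0.1418] [0.4986 0.3619 0.1275] [0.4835 0.3224 0.1396] [0.5191 0.4024 0.1594]
w scene [0.4777 0.3487 0.045 ] [0.511  0.3832 0.0678]
[[-0.0002 -0.9704 -0.2417  0.0677]
 [ 1.     -0.0003  0.0001 -0.0014]
 [-0.0002 -0.2417  0.9704 -0.1846]
 [ 0.      0.      0.      1.    ]] 297.3186396354542 252.64688318885393 193.95742997583906
{'at': [321.6, 215.8], 'score': 0.78}
{'at': [258.6, 242.4], 'score': 0.77}
{'at': [255.0, 176.7], 'score': 0.64}
{'at': [265.8, 94.4], 'score': 0.57}
```

View pics/p3.png

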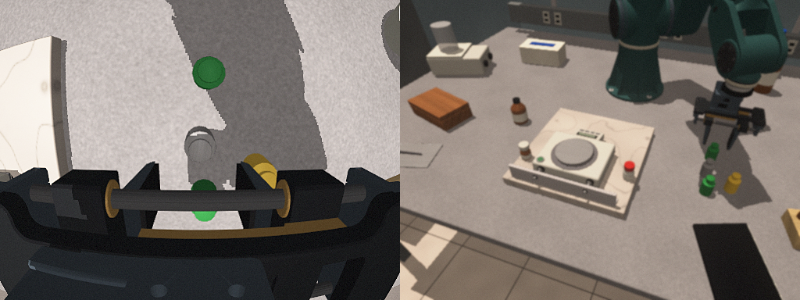

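The wrist view shows the steel weight at about (199, 143) in the half-scale picture, midway between the open fingers. The green and yellow look-alikes are clear of the fingers. The scene view shows the balance up against the rail.

Emit:
servo_tool(series="0 0 0 0.75 -0.1 0 6;0 0 0 0 0 3.5 6;0 0 0 0 0 3.5 6;0 0 0 0 0 2.5 6;0 0 0 0 0 1.5 6;0 0 0 0 0 1.4 6;0 0 0 0 0 0 6;0 0 0 0 0 0 3;0 0 0 0 0 0 3;0 0 0 0 0 0 3", grip_force=30)

```text
time_s: 31.75
tcp_pos: [0.4914, 0.3619, 0.0043]
ee_rot: [[-1.0, 0.013, 0.002], [0.013, 1.0, 0.001], [-0.002, 0.001, -1.0]]
contact_force: [1.3, 2.5, 0.0]
gripper_width: 0.423
grasp_force: 1.2
```

Emit:
servo_tool(series="0 0 0 0 0 0 2;0 0 0 0 0 0 2;0 0 0 0 0 0 2;0 0 0 0 0 0 2;0 0 0 0 0 0 2;0 0 0 0 0 -0.5 2;0 0 0 0 0 -0.5 2;0 0 0 0 0 -1 2;0 0 0 0 0 -1 2;0 0 0 0 0 0 2")

```text
time_s: 32.75
tcp_pos: [0.4916, 0.3619, 0.035]
ee_rot: [[-1.0, 0.013, 0.002], [0.013, 1.0, 0.001], [-0.002, 0.001, -1.0]]
contact_force: [-0.4, 0.3, -5.1]
gripper_width: 0.41
grasp_force: 30.0
```

Emit:
servo_tool(series="0 0 0 0 0 -2.5 2;0 0 0 0 0 -3.5 2;0 0 0 0 0 -3 2;0 0 0 0 0 -1 2;0 0 0 -0.7 -2.2 0 2;0 0 0 -1.3 -4 0 2;0 0 0 -1.4 -4.5 0 2;0 0 0 -1.4 -4.5 0 2;0 0 0 -1.4 -4.5 0 2;0 0 0 -1.4 -4.5 0 2")

```text
time_s: 33.75
tcp_pos: [0.5633, 0.1165, 0.1322]
ee_rot: [[-1.0, 0.013, -0.001], [0.013, 1.0, -0.0], [0.001, -0.0, -1.0]]
contact_force: [0.6, 0.1, -5.1]
gripper_width: 0.408
grasp_force: 30.0
```

Emit:
servo_tool(series="0 0 0 -1.4 -4.5 0 2;0 0 0 -1.4 -4.5 0 2;0 0 0 -1.3 -4.2 0 2;0 0 0 -0.8 -2.3 0 2;0 0 0 -0.27 -1.1 0 2;0 0 0 0 0 0 2;0 0 0 0 0 0 2;0 0 0 0 0 0 2;0 0 0 0 0 0 2;0 0 0 0 0 0 2")

```text
time_s: 34.75
tcp_pos: [0.6131, -0.0475, 0.1333]
ee_rot: [[-1.0, 0.012, 0.0], [0.012, 1.0, 0.0], [-0.0, 0.0, -1.0]]
contact_force: [0.0, 0.4, -5.3]
gripper_width: 0.408
grasp_force: 30.0
```

```bash
python3 - <<'E'
from h import *
np.set_printoptions(precision=4,suppress=True)
o=get_obs(); T=o["tcp_pos"]; print(T,o["contact_force"],o["gripper_width"])
s=get_image("scene"); S=cloud(s)
for z in np.arange(.115,.2,.01):
    q=S[(abs(S[...,0]-T[0])<.05)&(abs(S[...,1]-T[1])<.05)&(abs(S[...,2]-z)<.005)&(s["range_z"]>0)]
    if len(q): print(round(z,3),len(q),q.min(0)[:2],q.max(0)[:2])
q=S[(S[...,2]>.088)&(S[...,2]<.098)&(abs(S[...,0]-.6)<.08)&(abs(S[...,1]+.05)<.08)]
r=cv2.fitEllipse(cv2.convexHull((q[:,:2]*1000).astype(np.float32))); print("pan",r,q[:,2].mean())
t=get_image("top"); P=cloud(t)
q=P[(P[...,2]>.088)&(P[...,2]<.098)&(abs(P[...,0]-.6)<.08)&(abs(P[...,1]+.05)<.08)]; print(len(q), q.min(0),q.max(0))
cv2.imwrite("pics/p4.png",cv2.resize(s["frame"][60:260,140:340,::-1],(600,600)))
E
```

```text
[ 0.6131 -0.0475  0.1333] [ 0.026   0.3528 -5.2777] 0.4083266365666843
0.125 7 [ 0.6171 -0.0481] [ 0.6314 -0.0285]
0.135 46 [ 0.6126 -0.0618] [ 0.6336 -0.0276]
0.145 48 [ 0.6192 -0.0702] [ 0.6325 -0.0223]
0.155 86 [ 0.6013 -0.0753] [ 0.6332 -0.0173]
0.165 98 [ 0.5962 -0.0738] [ 0.6331 -0.0163]
0.175 147 [ 0.5978 -0.0751] [ 0.6345 -0.0163]
0.185 91 [ 0.5976 -0.0767] [ 0.6335 -0.015 ]
0.195 138 [ 0.5984 -0.0761] [ 0.6329 -0.0141]
pan ((617.5396118164062, -46.86712646484375), (118.52947998046875, 121.67034912109375), 126.13987731933594) 0.09276107984014985Traceback (most recent call last):
  File "<stdin>", line 11, in <module>
    return umr_minimum(a, axis, None, out, keepdims, initial, where)
ValueError: zero-size array to reduction operation minimum which has no identity
```

Emit:
servo_tool(series="0 0 0 -0.2 0 0.5 2;0 0 0 0 0 0.8 2;0 0 0 0 0 0.8 2;0 0 0 0 0 0.5 2;0 0 0 0 0 0.3 2;0 0 0 0 0 0.1 2;0 0 0 0 0 0.05 2;0 0 0 0 0 0.05 2;0 0 0 0 0 0 2;0 0 0 0 0 0 2")

```text
time_s: 35.85
tcp_pos: [0.6153, -0.0483, 0.1024]
ee_rot: [[-1.0, 0.013, 0.0], [0.013, 1.0, -0.0], [-0.0, -0.0, -1.0]]
contact_force: [-0.4, 0.5, -4.6]
gripper_width: 0.405
grasp_force: 30.0
```

Emit:
servo_tool(series="0 0 0 0 0 0.05 2;0 0 0 0 0 0.05 2;0 0 0 0 0 0.05 2;0 0 0 0 0 0.05 2;0 0 0 0 0 0.05 2;0 0 0 0 0 0.05 2;0 0 0 0 0 0.05 2;0 0 0 0 0 0.03 2;0 0 0 0 0 0 2;0 0 0 0 0 0 2")

```text
time_s: 36.85
tcp_pos: [0.6152, -0.0483, 0.0984]
ee_rot: [[-1.0, 0.013, -0.0], [0.013, 1.0, 0.0], [0.0, 0.0, -1.0]]
contact_force: [-0.1, -0.6, -5.3]
gripper_width: 0.408
grasp_force: 30.0
```

Emit:
servo_tool(series="0 0 0 0 0 0.03 2;0 0 0 0 0 0.03 2;0 0 0 0 0 0.03 2;0 0 0 0 0 0.03 2;0 0 0 0 0 0.03 2;0 0 0 0 0 0 2;0 0 0 0 0 0 2;0 0 0 0 0 0 2;0 0 0 0 0 0 2;0 0 0 0 0 0 2")

```text
time_s: 37.85
tcp_pos: [0.6153, -0.0483, 0.097]
ee_rot: [[-1.0, 0.013, 0.0], [0.013, 1.0, -0.0], [-0.0, -0.0, -1.0]]
contact_force: [-1.7, -0.2, -1.4]
gripper_width: 0.407
grasp_force: 30.0
```

Emit:
servo_tool(series="0 0 0 0 0 0.03 2;0 0 0 0 0 0 2;0 0 0 0 0 0 2;0 0 0 0 0 0 4.2;0 0 0 0 0 0 4.6;0 0 0 0 0 0 5;0 0 0 0 0 0 6;0 0 0 0 0 0 6;0 0 0 0 0 0 6;0 0 0 0 0 0 6")

```text
time_s: 38.85
tcp_pos: [0.6152, -0.0482, 0.0966]
ee_rot: [[-1.0, 0.013, 0.0], [0.013, 1.0, 0.0], [-0.0, 0.0, -1.0]]
contact_force: [0.2, -0.3, 0.5]
gripper_width: 0.658
grasp_force: 0.0
```

Emit:
servo_tool(series="0 0 0 0 0 -0.5 6;0 0 0 0 0 -1 6;0 0 0 0 0 -2 6;0 0 0 0 0 -3 6;0 0 0 0 0 -4 6;0 0 0 2 0 -4 6;0 0 0 4 0 -2 6;0 0 0 4.5 0 0 6;0 0 0 4.5 0 0 6;0 0 0 2 0 0 6")

```text
time_s: 39.85
tcp_pos: [0.4422, -0.0459, 0.2621]
ee_rot: [[-1.0, 0.013, 0.0], [0.013, 1.0, -0.0], [-0.0, -0.0, -1.0]]
contact_force: [1.2, 0.2, 1.0]
gripper_width: 0.656
grasp_force: 0.0
```

```bash
python3 - <<'E'
from h import *
np.set_printoptions(precision=4,suppress=True)
o=get_obs(); print(o["tcp_pos"],o["contact_force"],o["gripper_width"])
s=get_image("scene"); S=cloud(s); k=s["range_z"]>0
q=S[k&(S[...,2]>.088)&(S[...,2]<.096)&(abs(S[...,0]-.61)<.08)&(abs(S[...,1]+.05)<.08)]
print("pan",cv2.fitEllipse(cv2.convexHull((q[:,:2]*1000).astype(np.float32))))
q=S[k&(S[...,2]>.105)&(S[...,2]<.17)&(abs(S[...,0]-.615)<.04)&(abs(S[...,1]+.05)<.04)]; print("weight",q.min(0),q.max(0))
cv2.imwrite("pics/p4.png",cv2.resize(s["frame"][100:280,130:330,::-1],(600,540)))
E
```

```text
[ 0.4422 -0.0459  0.2621] [1.1678 0.2014 1.049 ] 0.6559148542289873
pan ((617.788330078125, -47.0366325378418), (118.56204223632812, 121.50341796875), 110.63227081298828)
weight [ 0.5983 -0.0651  0.1052] [ 0.6356 -0.0276  0.1604]
```

View pics/p4.png

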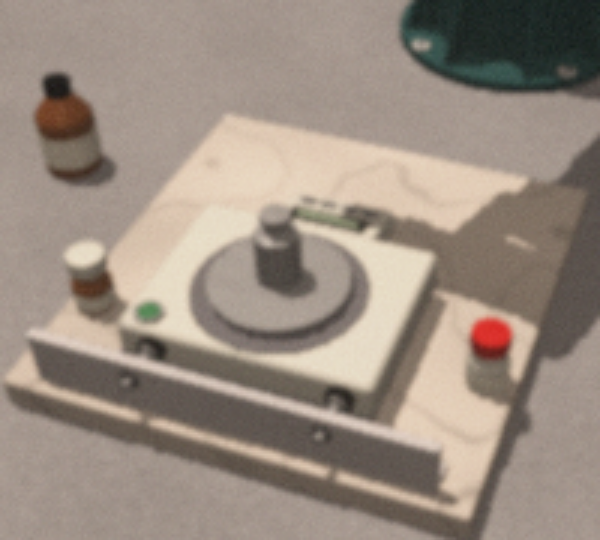

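The weight stands upright in the middle of the pan at about (278, 255) px, and the case's rear face touches both buffers, seen at (150, 348) and (338, 398). The jars and the bottle haven't moved. I'm handing the job in.

```bash
python3 -c "
from station import *
print(close_job())"
```

```text
the job is handed in; nothing more can be done
None
```

I handed the job in at about 40 s; the hand-in gave no verdict. The balance felt home on both buffers, the check weight stands about 2 mm from the pan's middle, and the bottle and jars were left where they were. On my first approach the fingertips skimmed over the case with no force read, because the tool sits about 36 mm higher than its reported position.

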